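# Set out a carved group on its fixture and pads

## Task

Set out the carved group on the bench: seat the plinth fully down on the two locating pins of the metal base (either way round) and stand the robed figure upright on top of the plinth's raised block, at its centre. Stand the lion at the middle of the cork pad to the left of the base, and the lantern at the middle of the cork pad behind the base, away from the robot; the pad on the right stays free. Left and behind are as the robot sees it, whichever way the pieces face does not matter; knock no piece over and leave the gouge and the tin where they lie.

Things in the scene. Friction and masses are not known exactly. Their poses are not given: they have to be found in the camera images.
- base: Fixed light grey metal slab on the bench, 104 mm (x) by 150 mm (y), 12 mm thick, turned by up to 0.3 rad. Origin at the centre of its underside; +x points away from the robot (behind), +y to its left. On top two dark pins: at y = +48 mm round, 10 mm in diameter; at y = -48 mm diamond, 10 mm across x, 7 mm across y; both 13 mm tall, the top 4 to 5 mm tapering to 3 to 4 mm.
- pad_a: One of three identical fixed cork discs, 68 mm in diameter, 4 mm thick; origin at the centre of the underside. One lies left of the base (about 150 mm from its centre along the base's +y), one right (150 mm along -y), one behind (125 mm along +x); which of pad_a, pad_b, pad_c is which changes from start to start.
- pad_b: Cork disc like pad_a.
- pad_c: Cork disc like pad_a.
- plinth: Loose brown wooden plinth, about 0.25 kg: a board 90 mm (x) by 130 mm (y), 16 mm thick, with two through holes 13 mm in diameter at y = +48 and y = -48 mm, and a square block 54 by 54 mm, 30 mm high, on its middle (block top 46 mm above the underside); grip it by the block. Origin at the centre of the underside, z up. Seated on the pins its underside lies flat on the base's top, 12 mm above the bench; the pins do not come through its top.
- figure: Loose carved standing figure of pale wood, about 0.13 kg, 132 mm tall, with a round foot 46 mm in diameter. Flat-sided torso 30 mm (x) by 40 mm (y) from 58 to 94 mm above the underside, folded arms standing out to 26 mm on the -x side, robe below it at most 42 mm across; a round head 28 mm in diameter with a topknot above. Origin at the centre of the underside, z up; it faces its own -x. Grip it by the torso.
- lion: Loose carved crouching lion of pale wood, about 0.10 kg, 71 mm tall, on a slab 64 mm (x) by 40 mm (y), 10 mm thick; the body above it is 34 mm wide along y, spanning x = -16 to +28 mm and heights 10 to 46 mm, with a round head at the -x end. Origin at the centre of the slab's underside, z up. Grip it across the body, along y.
- lantern: Loose carved lantern of pale wood, about 0.09 kg, 97 mm tall: square foot 46 by 46 mm and 10 mm thick, round post 26 mm in diameter, window box 32 mm wide, square roof plate 46 by 46 mm from 62 to 76 mm above the underside, pointed cap above. Origin at the centre of the underside, z up, x and y along the roof's edges. Grip it by the roof plate or the window box.
- gouge: Bystander: loose carving gouge, 150 mm long, 18 mm thick wooden handle, lying between the robot and the base. Origin below the middle of its length at bench level. Leave it.
- tin: Bystander: loose closed round wax tin, 68 mm in diameter, 45 mm tall, at the far right of the bench. Origin at the centre of the underside. Leave it.
Mind the look-alikes: they are no part of the job. Leave any black or green look-alike of the lantern alone. What is shaped like the plinth but green or pink is not meant.

How it is judged (in metres and radians):
At the end, for the whole second after the job is handed in: Plinth flat on the base, pins in its holes (gap under 2.5 mm, centres within 4 mm, parallel within 0.06 rad); figure upright on its block, within 12 mm of centre; lion upright on the left pad, lantern on the pad behind, each within 12 mm of the pad's centre; all released, at rest (z of plinth in the frame of base below 0.0145 m and horizontal distance between plinth and base below 0.004 m and angle between the y axis of plinth and the y axis of base, either way round below 0.06 rad and angle between plinth's own z axis and vertical below 0.04 rad and horizontal distance between figure and plinth below 0.012 m and z of figure in the frame of plinth between 0.043 and 0.049 m and angle between each of figure, lion, lantern's own z axis and vertical below 0.1 rad and (horizontal distance between lion and pad_a below 0.012 m or horizontal distance between lion and pad_b below 0.012 m or horizontal distance between lion and pad_c below 0.012 m) and height (world z) of each of lion, lantern below 0.007 m and y of lion in the frame of base above 0.09 m and (horizontal distance between lantern and pad_a below 0.012 m or horizontal distance between lantern and pad_b below 0.012 m or horizontal distance between lantern and pad_c below 0.012 m) and x of lantern in the frame of base above 0.08 m and linear speed of each of plinth, figure, lion, lantern below 0.02 m/s and angular speed of each of plinth, figure, lion, lantern below 0.2 rad/s and contact force between each of plinth, figure, lion, lantern and the arm below 0.1 N and contact force between each of plinth, figure, lion, lantern and the fingers below 0.1 N); the robot touches nothing.
It fails at once if the figure is tipped over (angle between figure's own z axis and vertical above 0.8 rad).
It fails at once if the lion is tipped over (angle between lion's own z axis and vertical above 0.8 rad).
It fails at once if the lantern is tipped over (angle between lantern's own z axis and vertical above 0.8 rad).
It fails at once if the gouge is moved by more than 20 mm (distance of gouge from where it was at the start of the episode above 0.02 m).
It fails at once if the tin is moved by more than 20 mm (distance of tin from where it was at the start of the episode above 0.02 m).
It also fails if it takes over 120 s, if anything falls off the work surface, if the arm or the gripper's body presses on something with over 40 N, if the wrist force passes 120 N, or if a joint passes its speed limit or range.

## Robot

A 6-joint arm with a two-finger parallel gripper is mounted at the origin on the work surface. World frame = base frame: x ahead of the robot, y to its left, z up, the work surface at z = 0. Lengths are in mm, angles in rad, forces in N, time in s.
With the tool pointing down it reaches from about 350 to 975 mm from the base axis. Payload 7.1 kg.
Tool frame: the origin (TCP) lies on the centre line of the jaws, within the pads' length; the fingertips stand 25 mm ahead of it and the grasp point (between the pads) lies 6 mm ahead of it; z points along the fingers, y is the line along which they close (so a half turn about z gives the same grasp; the last joint's range is limited). The gripper opens to 88 mm and grips with 3 to 60 N. Pads are 20 mm wide; open, the fingers measure 115 mm over their backs; the gripper's body (75 mm by 178 mm) begins 61 mm behind the grasp point.
Start: joints at [-1.186, 0.423, 1.63, -0, 1.089, -0.019], TCP at [245.588, -574.71, 247.675] pointing down, gripper open.
Joint ranges: [-3, 3], [-0.9, 2.11], [0.09, 2.58], [-1.31, 4.45], [0.11, 2.69], [-2.54, 2.54]. Speed limits (rad/s): [2.39, 2.39, 3.01, 3.14, 3.14, 3.14].

## Interface

Orientations are given as a unit quaternion [w, x, y, z].
In Python, from station import bot gives the robot as it stands.
- The arm moves only by the tool apply_moves, never from a script. Its argument "targets" is a list that holds one entry, the list of rows, each a list of 4 numbers: the shift along the world's x, y, z in m, then the turn about the world's z in rad. A call has exactly 10 rows; each row shifts and turns the commanded pose from where the row before left it; what a row does not reach is not made up. A row lasts 1/10 s, in which the tool goes at most 50 mm and 8.59 degrees, less where a joint would pass 70% of its speed; a pose out of reach is approached as far as the arm can. A call with a gripper value outside its range is refused whole. "hand" is the closure, from 0 (fully open) to 1 (shut), set as the call begins (left out, the last holds). The fingers move at their own pace and stop on an object; "grip_force" is the grip in N (left out, the last holds). Time passes only in rows, so rows that do not move let the fingers close, or fill a call up. It gives the time, the measured TCP pose, the force, the opening and the grip force at its end, in the units of the state.
- bot.state(): the state, without advancing time (a new reading comes with each control period).
- bot.grab_frame(name): name is "side" or "top"; returns (picture, depth): 400x640x3 uint8, red, green, blue; 400x640 float32, mm along the optical axis (not along the pixel's ray), 0 where there is no reading.
- bot.get_calibration(name): a dict with "vfov" (degrees; the focal length in pixels is half the picture's height over the tangent of half this angle, whatever the lens; pixels are square), "cx", "cy" (the principal point, pixels), "view" (4x4, takes a point from world to camera coordinates). Camera axes: x right, y down, z forward; pixel columns grow to the right and rows downward; lengths in mm; the calibration is good to about 2 mm. A picture is of the moment at which its call begins. get_calibration takes no time and is no camera call.
- bot.close_job(): hands the job in; it is judged then, once.
The state is a dict: "clock": time; "joint_pos": joint angles; "joint_velocities": joint speeds; "effort": joint torques, N m; "position": TCP position; "orientation": TCP orientation; "force": force on the tool from outside, world axes, zero at the start; "moment": the same for the moment, N m; "opening": opening from 0.0 (shut) to 1.0 (fully open); "finger_force": force on a finger pad.
Only numpy, scipy, OpenCV 4.12 (cv2) and the standard library are available. Lean on these libraries where they do the work, as an engineer would, in place of code of your own. Each camera call takes 0.05 s, during which the arm holds its last target. There are 200 camera calls.

## Working session

There is one attempt and no reset: what is moved stays moved. The work goes in short steps, Python scripts to look and compute and a tool call to move; the robot and the scene stay as the last step left them, time stands still between calls to the robot, and variables do not carry over. Pictures are saved under pics/ and viewed, at most 14 in all, crops included, and the job is handed in when it is done.

Besides the shell and the picture viewer there is one more tool, called after "Call:" as name([rows], argument=value, ...), one row to a line, values as JSON. apply_moves: Moves the arm, as the interface text tells. Its arguments: {"type":"object","properties":{"targets":{"type":"array"},"hand":{"type":"number"},"grip_force":{"type":"number"}},"required":["targets"]}

```bash
ls; mkdir -p pics; cat > h.py <<'E'
import numpy as np, cv2
from station import bot
def cal(n):
    c=bot.get_calibration(n); f=200/np.tan(np.radians(c['vfov'])/2); return f,c['cx'],c['cy'],np.array(c['view']).reshape(4,4)
def cloud(n,depth):
    f,cx,cy,V=cal(n); v,u=np.mgrid[:400,:640]
    P=np.stack([(u-cx)/f*depth,(v-cy)/f*depth,depth],-1)
    W=(P-V[:3,3])@V[:3,:3]
    W[depth==0]=np.nan
    return W
def ray(n,uv,z):
    f,cx,cy,V=cal(n); uv=np.atleast_2d(uv).astype(float)
    d=np.c_[(uv[:,0]-cx)/f,(uv[:,1]-cy)/f,np.ones(len(uv))]@V[:3,:3]
    o=-V[:3,:3].T@V[:3,3]
    return o+d*((z-o[2])/d[:,2])[:,None]
def grab(n):
    p,d=bot.grab_frame(n); return p,d,cloud(n,d)
E
python3 - <<'E'
from h import *
for n in('top','side'):
    p,d,W=grab(n); cv2.imwrite(f'pics/{n}0.png',p[:,:,::-1]); np.savez(f'{n}0.npz',p=p,d=d)
    f,cx,cy,V=cal(n); print(n,f,cx,cy,(-V[:3,:3].T@V[:3,3]).round(),V[:3,:3].round(3))
    print(bot.state()['clock'])
s=bot.state();print(s)
E
```

```text
pics
top 469.10180674100286 320.8456014521457 203.46905697627483 [ 308.   34. 1264.] [[ 0.01  -1.    -0.017]
 [-0.989 -0.007 -0.147]
 [ 0.146  0.018 -0.989]]
0.05
side 514.9720747403993 323.9208480794969 189.8460066162731 [-376. -924. 1100.] [[ 0.739 -0.673 -0.011]
 [-0.433 -0.463 -0.773]
 [ 0.515  0.576 -0.634]]
0.1
{'clock': 0.1, 'joint_pos': array([-1.18601406e+00,  4.23766695e-01,  1.63061798e+00, -2.89674455e-05,
        1.08858234e+00, -1.89889838e-02]), 'joint_velocities': array([ 0.00127359, -0.0008282 , -0.00187913, -0.00186195,  0.00079462,
       -0.00097496]), 'effort': array([ 6.18042959e-04, -5.45613420e+01, -2.74325216e+01,  6.45549595e-02,
        1.88900804e-02,  4.21014988e-06]), 'position': array([ 245.4026059 , -574.29574349,  246.97624971]), 'orientation': array([-6.73388039e-04,  9.79688640e-01,  2.00523555e-01, -1.37597435e-04]), 'force': array([-0.87018209, -0.97244111,  0.74826215]), 'moment': array([ 0.01940268, -0.02113381, -0.0193228 ]), 'finger_force': 0.0, 'opening': 1.0016290479589713}
```

View pics/top0.png

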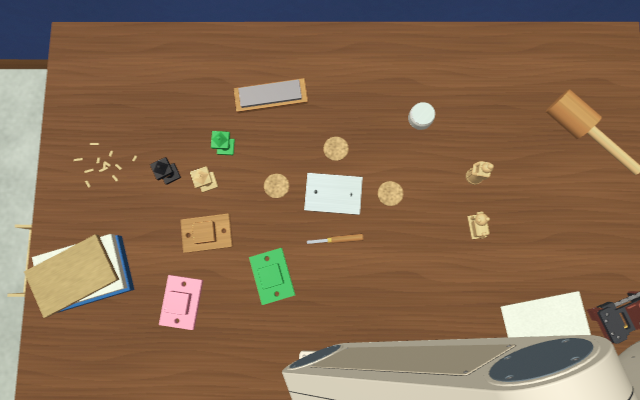

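View pics/side0.png

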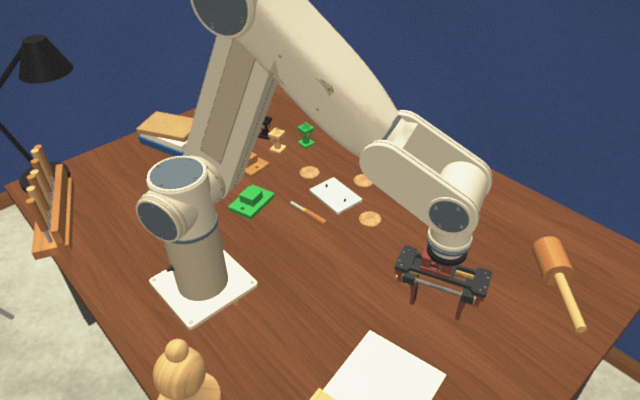

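The top view shows the base at (333,194), pads at (276,186) left, (336,148) behind and (390,193) right, and the plinth at (206,233). The lantern is at (203,179), figure at (480,172), lion at (480,225), tin at (421,115) and gouge at (335,239). In the side view the base is at (335,195), and the lion and figure are hidden by the arm.

```bash
python3 - <<'E'
from h import *
z=np.load('top0.npz');p,d=z['p'],z['d'];W=cloud('top',d)
for nm,(u,v) in dict(base=(333,205),table=(400,260),padL=(276,186),plblock=(206,233),plboard=(190,240)).items(): print(nm,W[v-1:v+2,u-1:u+2].reshape(-1,3).mean(0).round(1),p[v,u])
hsv=cv2.cvtColor(p,cv2.COLOR_RGB2HSV)
def comp(m,u,v):
    n,l,st,c=cv2.connectedComponentsWithStats(m.astype(np.uint8)); return l==l[v,u]
def rect(m,zz,n='top'):
    c=max(cv2.findContours(m.astype(np.uint8),0,cv2.CHAIN_APPROX_NONE)[0],key=cv2.contourArea)[:,0]
    X=ray(n,c,zz)[:,:2].astype(np.float32); r=cv2.minAreaRect(X); return np.array(r[0]).round(1),np.array(r[1]).round(1),round(r[2],1)
m=comp((hsv[...,1]<60)&(hsv[...,2]>120),333,205); print('base',rect(m,12))
for nm,(u,v) in dict(L=(276,186),B=(336,148),R=(390,193)).items():
    mm=(W[...,2]>1.8)&(abs(W[...,2]-4)<8); print(nm, [p[v+k,u].tolist() for k in(0,3)], p[v-18,u])
cv2.imwrite('pics/plz.png',cv2.resize(np.hstack([p[205:260,170:240],p[155:210,170:240]])[:,:,::-1],None,fx=5,fy=5,interpolation=2))
cv2.imwrite('pics/fl.png',cv2.resize(np.hstack([p[150:240,455:505],p[140:230,250:300],p[140:230,300:375]])[:,:,::-1],None,fx=4,fy=4,interpolation=2))
# heights maxima
for nm,(a,b,c,e) in dict(plinth=(205,260,170,240),lantern=(155,210,180,225),figure=(150,190,455,505),lion=(200,240,460,500)).items():
    w=W[a:b,c:e]; q=w[w[...,2]>7]; print(nm,len(q),q[:,2].max().round(1),np.median(q,0).round(1), q[q[:,2]>q[:,2].max()-12].mean(0).round(1))
E
```

```text
base [490.1  24.3  10.7] [222 236 230]
table [ 344.8 -155.7   -2. ] [145 101  63]
padL [542.2 180.3   5.2] [207 177 123]
plblock [408.7 355.8  45.5] [196 153  97]
plboard [392.  405.9  15.3] [193 151  95]
base (array([522.4,  24.4]), array([151. , 104.1]), 85.9)
L [[207, 177, 123], [217, 187, 131]] [132  92  59]
B [[218, 187, 131], [213, 183, 128]] [129  91  59]
R [[212, 181, 126], [211, 182, 127]] [134  93  61]
plinth 1618 52.1 [411.  360.   16.4] [412.1 364.7  45. ]
lantern 443 97.6 [548.4 365.3  75.1] [551.9 369.7  90.7]
figure 429 132.6 [ 568.1 -348.2   84.4] [ 573.4 -359.4  126.5]
lion 438 73.0 [ 435.4 -351.8   44.6] [ 449.1 -357.    65.8]
```

View pics/plz.png

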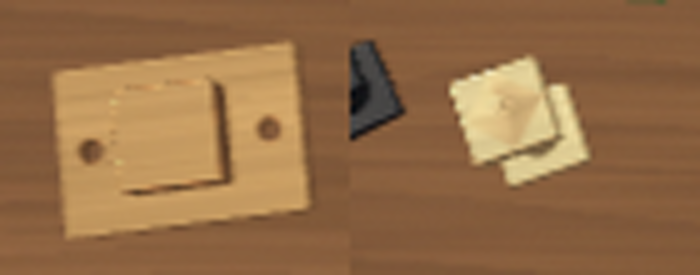

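View pics/fl.png

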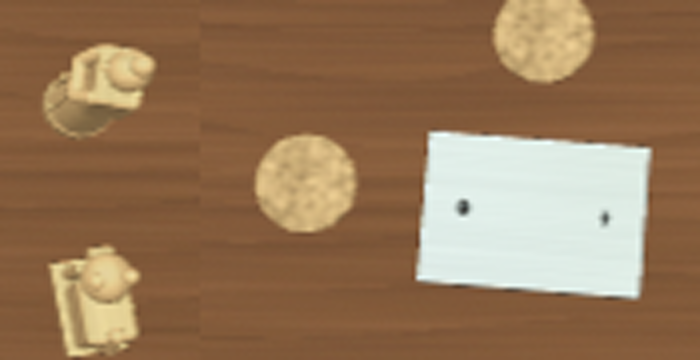

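The crops show the plinth's holes at about (188,235) and (224,230), and the lantern roof at about (200,177), with its foot lower right. The figure's torso is near (480,169) with the arms on its left side, and the lion's head is at its upper end (482,219). The pins are at about (316,192) and (351,194).

```bash
cat > m.py <<'E'
from h import *
def comp(m,u,v):
    n,l,st,c=cv2.connectedComponentsWithStats(m.astype(np.uint8)); return (l==l[v,u])
def rect(m,zz,n='top'):
    c=max(cv2.findContours(m.astype(np.uint8),0,cv2.CHAIN_APPROX_NONE)[0],key=cv2.contourArea)[:,0]
    return rpts(ray(n,c,zz))
def rpts(X):
    r=cv2.minAreaRect(X[:,:2].astype(np.float32)); a=np.radians(r[2]); 
    return 'c',np.array(r[0]).round(1),'size',np.array(r[1]).round(1),'wdir deg',round(r[2],1)
def dark(g,box,zz,n='top'):
    a,b,c,e=box; s=g[a:b,c:e].astype(float); w=np.clip(np.median(s)-25-s,0,None)
    v,u=np.mgrid[a:b,c:e]; uv=(w*u).sum()/w.sum(),(w*v).sum()/w.sum(); return np.round(uv,2),ray(n,uv,zz)[0].round(1)
E
python3 - <<'E'
from m import *
z=np.load('top0.npz');p,d=z['p'],z['d'];W=cloud('top',d)
g=cv2.cvtColor(p,cv2.COLOR_RGB2GRAY); hsv=cv2.cvtColor(p,cv2.COLOR_RGB2HSV)
print('pins',dark(g,(187,197,310,322),20),dark(g,(189,199,346,356),20))
print('holes',dark(g,(230,240,183,193),14),dark(g,(226,235,219,229),14))
Z=W[...,2]
for nm,(u,v) in dict(L=(276,186),B=(336,148),R=(390,193)).items():
    s=p[v-20:v+20,u-20:u+20]; m=np.zeros((400,640),bool); m[v-20:v+20,u-20:u+20]=cv2.GaussianBlur(s,(3,3),0)[...,1]>135
    m=comp(m,u,v); c=max(cv2.findContours(m.astype(np.uint8),0,1)[0],key=cv2.contourArea)
    e=cv2.minEnclosingCircle(c); M=cv2.moments(m.astype(np.uint8),True); print(nm,ray('top',(M['m10']/M['m00'],M['m01']/M['m00']),4)[0].round(1),'diam',2*np.sqrt(m.sum()/np.pi)*1264/469)
def sl(nm,box,lo,hi):
    a,b,c,e=box; w=W[a:b,c:e].reshape(-1,3); q=w[(w[:,2]>lo)&(w[:,2]<hi)]; print(nm,lo,hi,len(q),*rpts(q),q.mean(0).round(1))
P=(205,260,170,240);sl('plinth board',P,11,21);sl('plinth block',P,41,54)
L=(155,210,186,225);sl('lant roof',L,66,84);sl('lant all',L,58,110);sl('foot',L,6,14)
F=(150,190,455,505);sl('fig sh',F,88,98);sl('fig all>72',F,72,100);sl('fig arm',F,62,86);sl('head',F,105,140);sl('foot',F,4,40)
I=(200,245,460,500);sl('lion slab',I,6,14);sl('body',I,40,50);sl('all',I,6,80);sl('head',I,55,80)
sl('lion body',I,36,52)
E
```

```text
pins (array([315.41, 191.44]), array([525.3,  71.9,  20. ])) (array([350.81, 194.18]), array([518.5, -23.3,  20. ]))
holes (array([187.54, 234.69]), array([406.3, 413.6,  14. ])) (array([223.22, 230.33]), array([418.8, 318.1,  14. ]))
L [544.3 180.4   4. ] diam 66.13934062638296
B [650.2  18.4   4. ] diam 64.86866927995831
R [ 525.2 -130.4    4. ] diam 66.97306270473808
plinth board 11 21 1060 c [412.2 365.5] size [ 90.3 131.5] wdir deg 7.6 [411.2 362.9  15.2]
plinth block 41 54 413 c [412.2 365. ] size [54.3 54.7] wdir deg 7.7 [412.2 364.9  45.2]
lant roof 66 84 295 c [552.4 369.9] size [47.1 46.7] wdir deg 19.8 [551.3 368.3  76.1]
lant all 58 110 334 c [552.4 369.9] size [47.1 46.7] wdir deg 19.8 [551.3 368.2  77. ]
foot 6 14 119 c [546.4 375.2] size [ 68. 131.] wdir deg 87.3 [547.5 362.1   9.2]
fig sh 88 98 93 c [ 574.2 -357. ] size [32.9 40. ] wdir deg 78.5 [ 568.5 -352.5   91.4]
fig all>72 72 100 177 c [ 574.2 -351.8] size [37.4 42.6] wdir deg 88.7 [ 571.  -347.9   85.4]
fig arm 62 86 98 c [ 567.9 -344.9] size [49.7 25.6] wdir deg 32.1 [ 571.5 -343.1   75.2]
head 105 140 107 c [ 573.5 -355.8] size [26.9 24.2] wdir deg 17.2 [ 572.6 -355.3  117.8]
foot 4 40 131 c [ 590.7 -372.1] size [100.9 135.5] wdir deg 2.4 [ 569.4 -347.1   17.6]
lion slab 6 14 66 c [ 431.5 -351.7] size [69.5 35.7] wdir deg 27.5 [ 432.3 -347.2    9.1]
body 40 50 139 c [ 435.9 -359. ] size [63.  33.7] wdir deg 5.7 [ 425.8 -358.2   44.3]
all 6 80 445 c [ 435.7 -356.4] size [67.7 39.1] wdir deg 13.9 [ 435.  -353.8   42.3]
head 55 80 129 c [ 441.5 -360.6] size [59.6 29.3] wdir deg 28.3 [ 448.4 -355.8   63.3]
lion body 36 52 176 c [ 435.5 -358.5] size [65.4 34.1] wdir deg 12.4 [ 426.5 -357.4   43.7]
```

```bash
python3 - <<'E'
from m import *
z=np.load('top0.npz');p,d=z['p'],z['d'];W=cloud('top',d)
def ext(nm,box,ang,sl,o):
    a,b,c,e=box; w=W[a:b,c:e].reshape(-1,3); t=np.radians(ang); R=np.array([[np.cos(t),np.sin(t)],[-np.sin(t),np.cos(t)]])
    for lo,hi in sl:
        q=w[(w[:,2]>lo)&(w[:,2]<hi)]; X=(q[:,:2]-o)@R.T
        print(nm,lo,hi,len(q),'u',np.percentile(X[:,0],[1,5,50,95,99]).round(),'v',np.percentile(X[:,1],[1,5,50,95,99]).round())
ext('lion',(200,245,460,500),12.5,[(5,13),(38,48),(60,72)],[435.7,-357])
ext('fig',(150,192,460,500),-11.5,[(4,30),(30,58),(58,74),(74,88),(88,97),(105,125),(125,135)],[574,-356])
p2=p.copy(); cv2.imwrite('pics/lion.png',cv2.resize(np.hstack([p[205:245,460:500],p[150:190,460:500]])[:,:,::-1],None,fx=9,fy=9,interpolation=cv2.INTER_CUBIC))
E
```

```text
lion 5 13 83 u [-34. -31.   1.  32.  61.] v [-36. -17.  13.  19.  21.]
lion 38 48 145 u [-31. -28. -11.  15.  27.] v [-18. -15.   3.  14.  15.]
lion 60 72 92 u [ 1.  2. 13. 24. 26.] v [-17. -15.  -3.   9.  11.]
fig 4 30 93 u [-28. -22. -13.  36.  61.] v [-45. -20.   9.  20.  33.]
fig 30 58 43 u [-18. -18. -12.   6.   8.] v [-12.  -9.  11.  19.  20.]
fig 58 74 41 u [-20. -20. -11.  11.  15.] v [-15. -11.  14.  22.  23.]
fig 74 88 71 u [-20. -19.  -5.  15.  18.] v [-13.  -9.  13.  21.  22.]
fig 88 97 93 u [-20. -18. -10.  17.  19.] v [-17. -15.   5.  13.  15.]
fig 105 125 86 u [-13. -11.  -3.  11.  13.] v [-12. -10.   2.  11.  13.]
fig 125 135 21 u [-5. -5.  1.  5.  7.] v [-10. -10.  -5.   1.   1.]
```

View pics/lion.png

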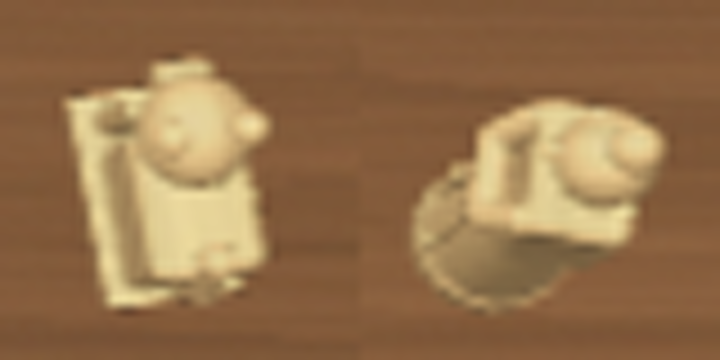

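Call:
apply_moves([
  [[0.019,0.022,0,-0.018],[0.019,0.022,0,-0.018],[0.019,0.022,0,-0.018],[0.019,0.022,0,-0.018],[0.019,0.022,0,-0.018],[0.019,0.022,0,-0.018],[0.019,0.022,0,-0.018],[0.019,0.022,0,-0.018],[0.019,0.022,0,-0.018],[0.019,0.022,0,-0.018]],
], hand=0)

```text
clock: 1.1
position: [436.1, -353.5, 247.4]
orientation: [-0.0, 0.994, 0.111, -0.0]
force: [-0.6, 0.8, 0.6]
opening: 1.001
finger_force: 0.0
```

The crops show the lion's head at its far end with the slab edge tilted about 11°. The figure's arms are on the left, consistent with the measured angles. Going for the lion.

Call:
apply_moves([
  [[-0.008,-0.0055,-0.02,-0.01],[0,0,-0.035,0],[0,0,-0.035,0],[0,0,-0.035,0],[0,0,-0.03,0],[0,0,-0.025,0],[0,0,-0.015,0],[0,0,-0.012,0],[0,0,0,0],[0,0,0,0]],
])

```text
clock: 2.1
position: [428.0, -360.5, 41.2]
orientation: [0.0, 0.994, 0.107, 0.0]
force: [0.6, -0.3, -0.4]
opening: 0.999
finger_force: 0.0
```

Call:
apply_moves([
  [[0,0,0,0],[0,0,0,0],[0,0,0,0],[0,0,0,0],[0,0,0,0],[0,0,0,0],[0,0,0,0],[0,0,0,0],[0,0,0,0],[0,0,0,0]],
], hand=1, grip_force=20)

```text
clock: 3.1
position: [427.7, -360.3, 40.7]
orientation: [0.0, 0.994, 0.107, 0.0]
force: [0.0, -1.3, 1.1]
opening: 0.391
finger_force: 19.5
```

Opening 34.4 mm matches the lion's body. Carrying it to the left pad.

Call:
apply_moves([
  [[0,0,0.03,0],[0,0,0.04,0],[0,0,0.04,0],[0.005,0.025,0.01,0],[0.009,0.045,0,0],[0.009,0.045,0,0],[0.009,0.045,0,0],[0.009,0.045,0,0],[0.009,0.045,0,0],[0.009,0.045,0,0]],
])

```text
clock: 4.1
position: [486.3, -63.3, 160.6]
orientation: [-0.0, 0.994, 0.107, -0.0]
force: [1.6, -0.2, -1.1]
opening: 0.391
finger_force: 19.5
```

Call:
apply_moves([
  [[0.009,0.045,0,0],[0.009,0.045,0,0],[0.009,0.045,0,0],[0.009,0.045,0,0],[0.009,0.04,0,0],[0.0045,0.02,0,0],[0,0.003,0,0],[0,0,0,0],[0,0,0,0],[0,0,0,0]],
])

```text
clock: 5.1
position: [535.8, 176.5, 160.6]
orientation: [0.0, 0.994, 0.106, -0.0]
force: [-1.4, -0.6, -0.7]
opening: 0.391
finger_force: 19.5
```

Call:
apply_moves([
  [[0.0005,0.002,-0.02,0],[0,0,-0.03,0],[0,0,-0.025,0],[0,0,-0.02,0],[0,0,-0.01,0],[0,0,-0.005,0],[0,0,-0.0025,0],[0,0,-0.001,0],[0,0,-0.001,0],[0,0,0,0]],
])

```text
clock: 6.1
position: [536.9, 179.9, 46.7]
orientation: [-0.0, 0.994, 0.107, 0.0]
force: [-0.1, 0.7, -0.5]
opening: 0.393
finger_force: 19.5
```

Call:
apply_moves([
  [[0,-0.001,-0.0005,0],[0,0,-0.0005,0],[0,0,-0.0005,0],[0,0,-0.0005,0],[0,0,0,0],[0,0,0,0],[0,0,0,0],[0,0,0,0],[0,0,0,0],[0,0,0,0]],
])

```text
clock: 7.1
position: [536.6, 178.8, 44.7]
orientation: [0.0, 0.994, 0.107, 0.0]
force: [-2.0, -0.6, 5.7]
opening: 0.397
finger_force: 19.5
```

Call:
apply_moves([
  [[0,0,0,0],[0,0,0,0],[0,0,0,0],[0,0,0,0],[0,0,0,0],[0,0,0.03,0],[0,0,0.04,0],[0,0,0.04,0],[0,0,0.04,0],[0,0,0.04,0]],
], hand=0)

```text
clock: 8.1
position: [536.2, 178.7, 235.8]
orientation: [0.0, 0.994, 0.107, -0.0]
force: [1.1, -0.8, -0.1]
opening: 1.004
finger_force: 0.0
```

Call:
apply_moves([
  [[0.002,0.022,0,0.142],[0.002,0.022,0,0.142],[0.002,0.022,0,0.142],[0.002,0.022,0,0.142],[0.002,0.022,0,0.142],[0.002,0.022,0,0.142],[0.002,0.022,0,0.142],[0.002,0.022,0,0.142],[0,0.0155,0,0.142],[0,0,0,0.142]],
])

```text
clock: 9.1
position: [552.4, 372.2, 233.9]
orientation: [-0.0, 0.682, 0.732, 0.0]
force: [-0.2, -1.2, -0.5]
opening: 0.997
finger_force: 0.0
```

Call:
apply_moves([
  [[0,0,0,0.142],[0,0,0,0.1405],[0,0,0,0],[0,0,-0.02,0],[0,0,-0.03,0],[0,0,-0.02,0],[0,0,0,0],[0,0,0,0],[0,0,0,0],[0,0,0,0]],
])

```text
clock: 10.1
position: [553.3, 370.7, 165.7]
orientation: [0.0, 0.575, 0.818, 0.001]
force: [0.3, -0.0, 0.3]
opening: 1.002
finger_force: 0.0
```

Call:
apply_moves([
  [[-0.0008,-0.0008,-0.02,0],[0,0,-0.03,0],[0,0,-0.025,0],[0,0,-0.011,0],[0,0,-0.005,0],[0,0,0,0],[0,0,0,0],[0,0,0,0],[0,0,0,0],[0,0,0,0]],
])

```text
clock: 11.1
position: [552.1, 369.7, 73.8]
orientation: [0.0, 0.575, 0.818, 0.0]
force: [-0.8, 0.3, -0.2]
opening: 0.999
finger_force: 0.0
```

Call:
apply_moves([
  [[0,0,0,0],[0,0,0,0],[0,0,0,0],[0,0,0,0],[0,0,0,0],[0,0,0,0],[0,0,0,0],[0,0,0,0],[0,0,0,0],[0,0,0,0]],
], hand=1, grip_force=15)

```text
clock: 12.1
position: [551.8, 369.5, 73.2]
orientation: [-0.0, 0.575, 0.818, -0.0]
force: [-0.1, -0.2, -1.6]
opening: 0.519
finger_force: 15.0
```

Call:
apply_moves([
  [[0,0,0.025,0],[0,0,0.035,0],[0,0,0.035,0],[0,0,0.035,0],[0,-0.01,0.01,0],[0.01,-0.035,0,0],[0.011,-0.039,0,0],[0.011,-0.039,0,0],[0.011,-0.039,0,0],[0.011,-0.039,0,0]],
])

```text
clock: 13.1
position: [605.1, 166.2, 211.8]
orientation: [-0.001, 0.575, 0.818, -0.001]
force: [0.3, 0.1, -0.2]
opening: 0.522
finger_force: 15.0
```

Call:
apply_moves([
  [[0.011,-0.039,0,0],[0.011,-0.039,0,0],[0.011,-0.039,0,0],[0.011,-0.0335,0,0],[0,0,-0.02,0],[0,0,-0.03,0],[0,0,-0.03,0],[0,0,-0.02,0],[0,0,0,0],[0,0,0,0]],
])

```text
clock: 14.1
position: [649.1, 17.7, 112.5]
orientation: [-0.001, 0.575, 0.818, -0.001]
force: [0.9, -0.5, -0.7]
opening: 0.523
finger_force: 15.0
```

Call:
apply_moves([
  [[0.0007,0.0003,-0.015,0],[0,0,-0.011,0],[0,0,-0.005,0],[0,0,-0.002,0],[0,0,-0.001,0],[0,0,-0.001,0],[0,0,-0.0007,0],[0,0,0,0],[0,0,0,0],[0,0,0,0]],
])

```text
clock: 15.1
position: [650.6, 18.3, 77.6]
orientation: [0.0, 0.575, 0.818, 0.0]
force: [0.1, -0.6, -0.6]
opening: 0.528
finger_force: 15.0
```

Call:
apply_moves([
  [[0,0,-0.0004,0],[0,0,-0.0004,0],[0,0,-0.0004,0],[0,0,0,0],[0,0,0,0],[0,0,0,0],[0,0,0,0],[0,0,0,0],[0,0,0,0],[0,0,0,0]],
])

```text
clock: 16.1
position: [650.7, 18.3, 77.1]
orientation: [0.0, 0.575, 0.818, 0.0]
force: [-1.7, -0.1, 4.9]
opening: 0.517
finger_force: 15.0
```

Call:
apply_moves([
  [[0,0,0,0],[0,0,0,0],[0,0,0,0],[0,0,0,0],[0,0,0,0],[0,0,0.03,0],[0,0,0.04,0],[0,0,0.04,0],[0,0,0.04,0],[0,0,0,0]],
], hand=0)

```text
clock: 17.1
position: [653.8, 18.3, 232.7]
orientation: [0.004, 0.575, 0.818, 0.003]
force: [0.2, 0.0, 0.8]
opening: 1.0
finger_force: 0.0
```

Call:
apply_moves([
  [[-0.024,0.035,0,-0.0215],[-0.024,0.035,0,-0.0215],[-0.024,0.035,0,-0.0215],[-0.024,0.035,0,-0.0215],[-0.024,0.035,0,-0.0215],[-0.024,0.035,0,-0.0215],[-0.024,0.035,0,-0.0215],[-0.024,0.035,0,-0.0215],[-0.024,0.035,0,-0.0215],[-0.022,0.032,0,-0.0215]],
])

```text
clock: 18.1
position: [410.9, 366.4, 225.6]
orientation: [-0.0, 0.66, 0.751, -0.0]
force: [-0.2, 0.6, -0.2]
opening: 1.001
finger_force: 0.0
```

Call:
apply_moves([
  [[0,0,-0.03,0],[0,0,-0.04,0],[0,0,-0.03,0],[0,0,-0.02,0],[0,0,0,0],[0,0,0,0],[0,0,0,0],[0,0,0,0],[0,0,0,0],[0,0,0,0]],
])

```text
clock: 19.1
position: [412.8, 365.5, 107.0]
orientation: [0.0, 0.66, 0.752, 0.001]
force: [0.0, 0.2, 0.5]
opening: 0.996
finger_force: 0.0
```

Call:
apply_moves([
  [[-0.0005,-0.0002,-0.02,0],[0,0,-0.02,0],[0,0,-0.012,0],[0,0,-0.008,0],[0,0,-0.003,0],[0,0,0,0],[0,0,0,0],[0,0,0,0],[0,0,0,0],[0,0,0,0]],
])

```text
clock: 20.1
position: [412.1, 365.2, 43.6]
orientation: [0.0, 0.659, 0.752, 0.0]
force: [-0.4, 0.8, 0.2]
opening: 0.998
finger_force: 0.0
```

Call:
apply_moves([
  [[0,0,0,0],[0,0,0,0],[0,0,0,0],[0,0,0,0],[0,0,0,0],[0,0,0,0],[0,0,0,0],[0,0,0,0],[0,0,0,0],[0,0,0,0]],
], hand=1, grip_force=30)

```text
clock: 21.1
position: [412.0, 365.1, 43.3]
orientation: [0.0, 0.659, 0.752, 0.0]
force: [1.3, 0.5, -1.3]
opening: 0.615
finger_force: 30.0
```

Call:
apply_moves([
  [[0,0,0.02,0],[0,0,0.035,0],[0,0,0.035,0],[0,0,0.03,0],[0.011,-0.034,0,-0.02],[0.011,-0.034,0,-0.02],[0.011,-0.034,0,-0.02],[0.011,-0.034,0,-0.02],[0.011,-0.034,0,-0.02],[0.011,-0.034,0,-0.02]],
])

```text
clock: 22.1
position: [477.7, 159.6, 163.0]
orientation: [-0.0, 0.704, 0.711, -0.0]
force: [0.3, -0.7, -2.6]
opening: 0.614
finger_force: 30.0
```

Call:
apply_moves([
  [[0.011,-0.034,0,-0.02],[0.011,-0.034,0,-0.02],[0.011,-0.034,0,-0.02],[0.011,-0.0345,0,-0.0217],[0,0,0,0],[0,0,-0.02,0],[0,0,-0.02,0],[0,0,0,0],[0,0,0,0],[0,0,0,0]],
])

```text
clock: 23.1
position: [522.4, 25.0, 124.0]
orientation: [0.0, 0.732, 0.682, 0.0]
force: [-0.7, -0.2, -2.6]
opening: 0.615
finger_force: 30.0
```

```bash
python3 - <<'E'
from m import *
for n in('top','side'):
    p,d,W=grab(n); cv2.imwrite(f'pics/{n}1.png',p[:,:,::-1]); np.savez(f'{n}1.npz',p=p,d=d)
print(bot.state()['position'],bot.state()['orientation'])
E
```

```text
[522.54019122  24.85619318 124.17292382] [5.07150253e-04 7.31690558e-01 6.81636511e-01 5.80596759e-04]
```

View pics/side1.png

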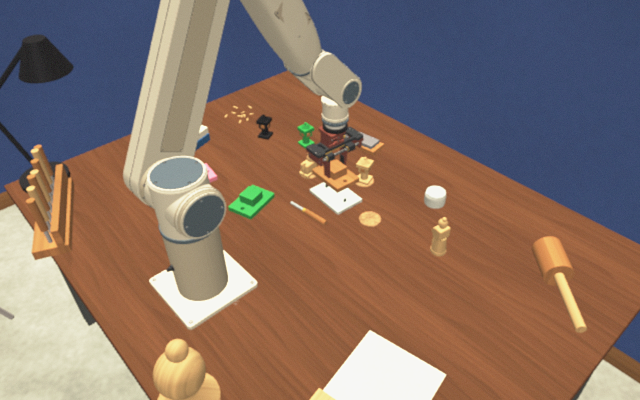

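View pics/top1.png

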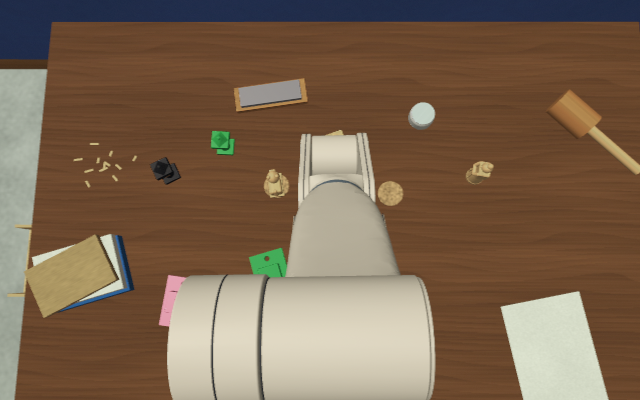

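The side view shows the plinth hanging over the base at (335,178), the lantern standing at (365,170), the lion at (308,168) and the figure at (440,237). In the top view the lion is centred on the left pad at (276,184). Lowering the plinth.

Call:
apply_moves([
  [[-0.0005,-0.0005,-0.02,0],[0,0,-0.02,0],[0,0,-0.012,0],[0,0,-0.002,0],[0,0,-0.002,0],[0,0,-0.001,0],[0,0,-0.001,0],[0,0,0,0],[0,0,0,0],[0,0,0,0]],
])

```text
clock: 24.2
position: [521.6, 24.1, 65.5]
orientation: [0.0, 0.732, 0.681, 0.0]
force: [-0.5, 0.5, -2.7]
opening: 0.613
finger_force: 30.0
```

Call:
apply_moves([
  [[0,0,-0.001,0],[0,0,-0.001,0],[0,0,-0.001,0],[0,0,-0.001,0],[0,0,0,0],[0,0,0,0],[0,0,0,0],[0,0,0,0],[0,0,0,0],[0,0,0,0]],
])

```text
clock: 25.2
position: [521.6, 24.1, 61.3]
orientation: [0.0, 0.732, 0.681, 0.0]
force: [1.3, 0.6, -2.3]
opening: 0.614
finger_force: 30.0
```

Call:
apply_moves([
  [[0,0,-0.001,0],[0,0,-0.001,0],[0,0,-0.001,0],[0,0,-0.001,0],[0,0,-0.001,0],[0,0,-0.0005,0],[0,0,0,0],[0,0,0,0],[0,0,0,0],[0,0,0,0]],
])

```text
clock: 26.2
position: [521.5, 24.1, 55.8]
orientation: [0.0, 0.732, 0.681, 0.0]
force: [0.8, 0.7, -4.0]
opening: 0.611
finger_force: 30.0
```

Call:
apply_moves([
  [[0,0,-0.0005,0],[0,0,-0.0005,0],[0,0,-0.0005,0],[0,0,0,0],[0,0,0,0],[0,0,0,0],[0,0,0,0],[0,0,0,0],[0,0,0,0],[0,0,0,0]],
])

```text
clock: 27.2
position: [521.6, 24.1, 55.2]
orientation: [0.0, 0.732, 0.681, 0.0]
force: [-1.7, 0.5, 9.6]
opening: 0.606
finger_force: 30.0
```

Call:
apply_moves([
  [[0,0,0,0],[0,0,0,0],[0,0,0,0],[0,0,0,0],[0,0,0,0],[0,0,0.03,0],[0,0,0.05,0],[0,0,0.05,0],[0,0,0.05,0],[0,0,0,0]],
], hand=0)

```text
clock: 28.2
position: [525.3, 24.2, 240.9]
orientation: [0.004, 0.732, 0.681, 0.005]
force: [1.2, -0.1, -0.8]
opening: 1.002
finger_force: 0.0
```

Call:
apply_moves([
  [[0.005,-0.038,0,-0.013],[0.005,-0.038,0,-0.013],[0.005,-0.038,0,-0.013],[0.005,-0.038,0,-0.013],[0.005,-0.038,0,-0.013],[0.005,-0.038,0,-0.013],[0.005,-0.038,0,-0.013],[0.005,-0.038,0,-0.013],[0.006,-0.038,0,-0.013],[0.006,-0.0385,0,-0.013]],
])

```text
clock: 29.2
position: [573.1, -357.8, 233.1]
orientation: [-0.001, 0.775, 0.632, -0.0]
force: [0.3, 0.5, -0.1]
opening: 1.0
finger_force: 0.0
```

Call:
apply_moves([
  [[0,0,0,0],[0,0,0,0],[0,0,-0.02,0],[0,0,-0.02,0],[0,0,0,0],[0,0,0,0],[0,0,0,0],[0,0,0,0],[0,0,0,0],[0,0,0,0]],
])

```text
clock: 30.2
position: [573.7, -356.5, 194.9]
orientation: [0.0, 0.775, 0.633, 0.0]
force: [-0.1, -0.6, 0.9]
opening: 0.998
finger_force: 0.0
```

```bash
python3 - <<'E'
from m import *
s=bot.state();print(s['position'],s['orientation'])
p,d,W=grab('top'); cv2.imwrite('pics/top2.png',cv2.resize(p[110:260,240:440][:,:,::-1],None,fx=4,fy=4,interpolation=2))
def sl(nm,box,lo,hi):
    a,b,c,e=box; w=W[a:b,c:e].reshape(-1,3); q=w[(w[:,2]>lo)&(w[:,2]<hi)]; print(nm,lo,hi,len(q),*rpts(q),q.mean(0).round(1))
B=(165,220,295,375);sl('board',B,23,33);sl('block',B,53,64)
L=(120,165,310,350);sl('roof',L,68,86);sl('lantall',L,84,110)
I=(160,205,255,300);sl('lion body',I,42,54);sl('lion head',I,62,80);sl('lion slab',I,9,18)
E
```

```text
[ 573.66603405 -356.53747133  194.86903219] [4.17116718e-04 7.74538027e-01 6.32527198e-01 1.17582351e-04]
board 23 33 1072 c [521.5  24.9] size [130.1  91. ] wdir deg 85.8 [519.7  25.2  27. ]
block 53 64 392 c [521.4  24.8] size [54.1 53.9] wdir deg 84.6 [520.5  24.9  56.9]
roof 68 86 267 c [651.6  19.5] size [46.1 46.4] wdir deg 20.8 [649.9  19.4  79.3]
lantall 84 110 67 c [654.3  17.5] size [26.2 29.2] wdir deg 73.0 [651.1  18.7  88.9]
lion body 42 54 145 c [531.9 180.1] size [44.2 33.3] wdir deg 8.8 [531.5 179.3  48.4]
lion head 62 80 101 c [555.8 184. ] size [31.1 28.7] wdir deg 37.0 [556.  184.1  68.6]
lion slab 9 18 62 c [543.5 181.7] size [63.8 39.3] wdir deg 9.2 [536.4 170.7  12.9]
```

View pics/top2.png

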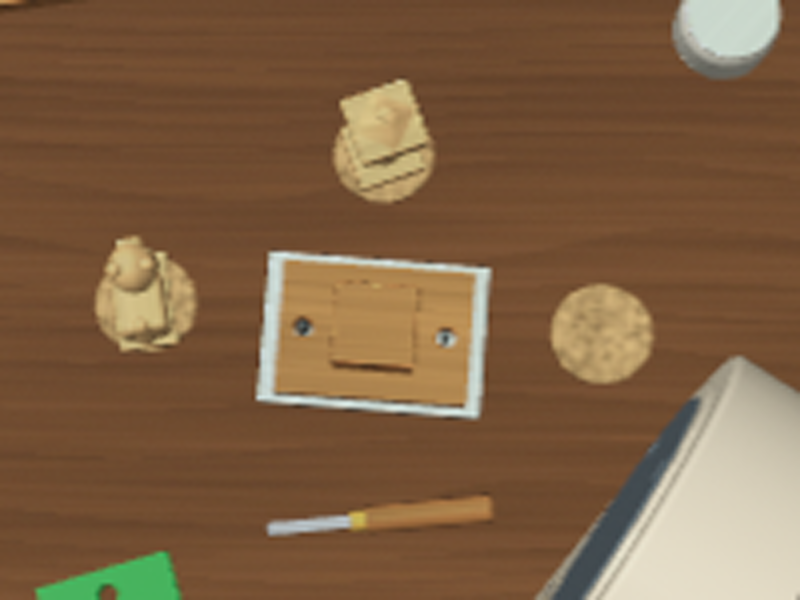

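The crop shows the plinth flat on the base with the pins in its holes. The lion and lantern are centred on their pads, the right pad is free, and the gouge and tin are untouched. Now the figure.

Call:
apply_moves([
  [[0,0,-0.02,0],[0,0,-0.025,0],[0,0,-0.025,0],[0,0,-0.02,0],[0,0,-0.012,0],[0,0,-0.006,0],[0,0,0,0],[0,0,0,0],[0,0,0,0],[0,0,0,0]],
])

```text
clock: 31.25
position: [574.0, -356.7, 87.2]
orientation: [0.001, 0.775, 0.633, 0.0]
force: [-0.1, 0.4, -0.5]
opening: 0.997
finger_force: 0.0
```

Call:
apply_moves([
  [[0,0,0,0],[0,0,0,0],[0,0,0,0],[0,0,0,0],[0,0,0,0],[0,0,0,0],[0,0,0,0],[0,0,0,0],[0,0,0,0],[0,0,0,0]],
], hand=1, grip_force=20)

```text
clock: 32.25
position: [573.5, -356.4, 86.2]
orientation: [0.0, 0.775, 0.632, 0.0]
force: [-0.6, -1.0, -0.1]
opening: 0.457
finger_force: 19.9
```

Call:
apply_moves([
  [[0,0,0.02,0],[0,0,0.035,0],[0,0,0.035,0],[0,0.01,0.02,0],[-0.004,0.025,0,0],[-0.005,0.035,0,0],[-0.005,0.035,0,0],[-0.005,0.035,0,0],[-0.005,0.035,0,0],[-0.005,0.035,0,0]],
])

```text
clock: 33.25
position: [543.8, -145.1, 196.2]
orientation: [-0.0, 0.775, 0.632, -0.0]
force: [0.3, 0.4, -1.7]
opening: 0.459
finger_force: 19.9
```

Call:
apply_moves([
  [[-0.005,0.035,0,0],[-0.005,0.035,0,0],[-0.005,0.035,0,0],[-0.005,0.035,0,0],[-0.003,0.022,0,0],[0,0.009,-0.01,0],[0,0,-0.02,0],[0,0,-0.01,0],[0,0,0,0],[0,0,0,0]],
])

```text
clock: 34.25
position: [521.5, 24.0, 156.0]
orientation: [-0.0, 0.775, 0.632, -0.0]
force: [0.3, -0.1, -0.9]
opening: 0.457
finger_force: 19.9
```

Call:
apply_moves([
  [[0,0.0005,-0.004,0],[0,0,-0.003,0],[0,0,-0.002,0],[0,0,-0.001,0],[0,0,-0.001,0],[0,0,-0.0005,0],[0,0,-0.0005,0],[0,0,0,0],[0,0,0,0],[0,0,0,0]],
])

```text
clock: 35.25
position: [521.5, 25.1, 144.3]
orientation: [0.0, 0.775, 0.633, 0.0]
force: [-0.5, 0.7, -0.6]
opening: 0.455
finger_force: 19.9
```

Call:
apply_moves([
  [[0,0,-0.0004,0],[0,0,-0.0004,0],[0,0,-0.0004,0],[0,0,0,0],[0,0,0,0],[0,0,0,0],[0,0,0,0],[0,0,0,0],[0,0,0,0],[0,0,0,0]],
])

```text
clock: 36.25
position: [522.2, 25.0, 143.8]
orientation: [0.001, 0.774, 0.633, 0.001]
force: [-0.0, -1.2, 5.3]
opening: 0.455
finger_force: 20.0
```

Contact with the block is made, so I release, rise, and move aside.

Call:
apply_moves([
  [[0,0,0,0],[0,0,0,0],[0,0,0,0],[0,0,0,0],[0,0,0,0],[0,0,0.02,0],[0,0,0.03,0],[0,0,0.04,0],[0,0,0.04,0],[0,0,0.02,0]],
], hand=0)

```text
clock: 37.25
position: [522.7, 25.1, 296.5]
orientation: [0.001, 0.775, 0.633, 0.002]
force: [-0.9, -1.0, -0.2]
opening: 1.001
finger_force: 0.0
```

Call:
apply_moves([
  [[0,-0.04,0,0],[0,-0.04,0,0],[0,-0.04,0,0],[0,-0.04,0,0],[0,-0.04,0,0],[0,-0.04,0,0],[0,-0.04,0,0],[0,-0.04,0,0],[0,-0.02,0,0],[0,0,0,0]],
])

```text
clock: 38.25
position: [521.2, -317.0, 292.7]
orientation: [-0.0, 0.775, 0.631, -0.0]
force: [0.9, 0.0, 0.5]
opening: 1.002
finger_force: 0.0
```

```bash
python3 - <<'E'
from m import *
p,d,W=grab('top'); q0,_,_=grab('side')
cv2.imwrite('pics/end.png',np.hstack([cv2.resize(p[110:260,240:400],None,fx=2.5,fy=2.5),cv2.resize(q0[100:250,260:420],None,fx=2.5,fy=2.5)])[:,:,::-1])
def sl(nm,box,lo,hi):
    a,b,c,e=box; w=W[a:b,c:e].reshape(-1,3); q=w[(w[:,2]>lo)&(w[:,2]<hi)]; print(nm,lo,hi,len(q),*rpts(q),q.mean(0).round(1))
B=(155,220,295,375);sl('board',B,23,33);sl('fig shoulders',B,146,156);sl('head',B,163,195)
sl('roof',(120,165,310,350),68,86);sl('lion slab',(160,205,255,300),9,18)
E
```

```text
board 23 33 1009 c [521.3  25. ] size [130.1  90.5] wdir deg 86.2 [517.2  25.8  27. ]
fig shoulders 146 156 81 c [521.6  22.8] size [30.3 39.5] wdir deg 79.5 [516.6  23.2 150.3]
head 163 195 112 c [521.3  22.1] size [26.7 26.8] wdir deg 24.7 [519.7  22.7 176.2]
roof 68 86 279 c [652.1  19.3] size [46.6 46.3] wdir deg 20.0 [649.7  19.5  79.3]
lion slab 9 18 61 c [546.6 179.6] size [71.9 38.5] wdir deg 1.9 [536.6 171.2  13.3]
```

View pics/end.png

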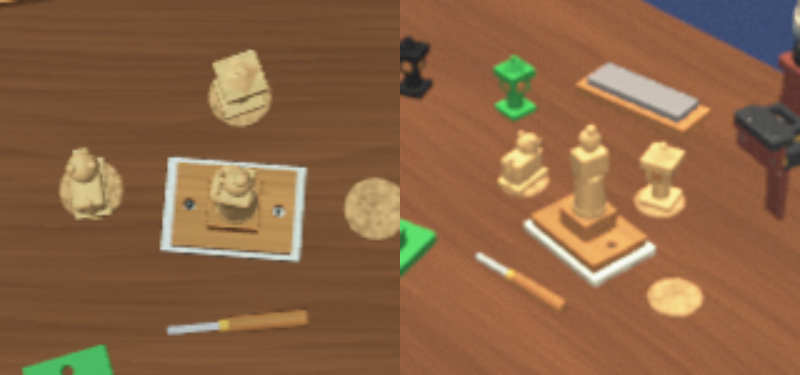

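The final picture shows the figure upright at the block's centre (within 3 mm), the plinth seated, and the lion and lantern centred on their pads. The right pad is free, so I hand in.

```bash
python3 -c "
from station import bot
print(bot.close_job())"
```

```text
the job is handed in; nothing more can be done
None
```

The job is handed in after about 38 s of robot time; my last measurements showed the plinth seated on both pins, the figure upright within about 3 mm of the block's centre, and the lion and lantern within about 3 mm of their pad centres, but the judge's verdict was not shown.

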